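Load a film cassette under the spring flap of a film marking station

TASK

Load the black film cassette into the marking station: press the station's long press bar down with one fingertip so that the spring-closed flap stands open, and while you keep it held open push the cassette along its lane, under the flap, with the other fingertip until it is fully home against the stop block. Only then let go of the bar so that the flap comes down on the cassette and clamps it, and finish with the hand clear. Push the cassette only, never lift it, don't jam it against the flap or let the flap drop on it on the way, and leave everything else on the desk where it is.

Things in the scene. Friction and masses are not known exactly. Their poses are not given: they have to be found in the camera images.
- station: Film marking station fixed to the desk: grey slab 295 x 185 x 20 mm, top (deck) at z 20. Origin on the desk, under the flap's front edge, on the lane's centre line; x along the lane in the direction of pushing (away from the robot), y left, z up. Slab spans x -210 to 85, y -102 to 82. Lane: 43 mm gap between aluminium guides 4 mm thick, 8 mm high, x -202 to 52.
- stop_face (a point): Middle of the foot of the stop block's face, at the far end of the lane (station x 55, y 0, z 20 mm). The block is dark steel, 75 mm wide and 36 mm high above the deck.
- hinge (a point): Point on the hinge line of flap and press bar, at the flap's front edge (station x 0, y 34, z 42 mm). A 10 mm rod runs along the line from station x -192 to 58.
- flap_lip (a point): Lower edge of the flap's front lip, 44 mm right of the hinge line; moves with the flap. The aluminium flap lies over the lane at station x 2 to 52, reaching 59 mm right of the hinge line. Shut, its plate is level with its top at z 42 and this edge is at z 28 mm, which blocks the cassette (top at z 38).
- flap (a joint): Opening angle of the flap, rad: 0 shut, 0.70 at its end stop. Flap and press bar are one rigid rocker on the hinge rod: bar down, flap up. From 0.50 on the cassette passes freely. A spring shuts it: pressing the middle of the bar takes about 2 N at first, 5 N fully open (more nearer the hinge). Resting on a loaded cassette it reads about 0.33.
- press_bar (a point): Middle of the upper face of the press bar, a flat aluminium strip left of the hinge rod, x -189 to -9 mm in the station frame, from 2 to 42 mm left of the hinge line (this point: 30 mm). Moves with the flap: station y 63, z 48 shut; z about 28 fully open, where a tip on it is level with the middle of the cassette's rear face. A fingertip can press and slide along its whole length.
- cassette: Black rigid film cassette, 110 (x) x 40 (y) x 18 mm (z), about 0.16 kg, loose, flat in the lane before the flap, x along the lane. Origin at the centre of its underside. Home: its front face touches the stop block and its origin is at station x 0, y 0, z 20 mm; its rear 57 mm then stick out in front of the flap.
- loupe: Bystander: black loupe, 34 mm diameter, 36 mm tall, standing on the station's deck on the right of the lane; origin at centre of its underside.
- step_block: Bystander: steel step block 48 x 24 x 17 mm on the station's deck on the right of the lane; origin at centre of its underside.
- mug: Bystander: white mug, 76 mm diameter, 90 mm tall; origin at centre of its underside.
- stapler: Bystander: black stapler, 130 x 36 x 51 mm; origin at centre of its underside.
- folder_stack: Bystander: stack of black film folders, 240 x 90 x 54 mm; origin at centre of its underside.
- ink_pad_tin: Bystander: flat steel tin, 90 x 60 x 16 mm; origin at centre of its underside.
- clip_pot: Bystander: grey closed pot, 64 mm diameter, 55 mm tall; origin at centre of its underside.
Not all that is in view belongs to the job. What is shaped like the cassette but blue or brown is not meant.

How it is judged:
By the outcome, as a careful person would: the job done as asked, in the order asked, and still so for the second after the job is handed in, with the robot touching nothing.
It also fails if it takes over 46 s, if anything falls off the work surface, if the arm or the gripper's body presses on something with over 40 N, if the wrist force passes 120 N, or if a joint passes its speed limit or range.

ROBOT

A 6-joint arm with a two-finger parallel gripper is mounted at the origin on the work surface. World frame = base frame: x ahead of the robot, y to its left, z up, the work surface at z = 0. Lengths are in m, angles in rad, forces in N, time in s.
With the tool pointing down it reaches from about 0.425 to 0.95 m from the base axis. Payload 14.7 kg.
Tool frame: the origin (TCP) lies midway between the tips of the shut fingers; the grasp point (between the pads) lies 19 mm behind it; z points along the fingers, y is the line along which they close (so a half turn about z gives the same grasp; the last joint's range is limited). The gripper opens to 85 mm and grips with 20 to 120 N. Pads are 22 mm wide; open, the fingers measure 114 mm over their backs; the gripper's body (76 mm by 85 mm) begins 54 mm behind the grasp point. The pads swing forward as they close: fully open they stand 13 mm farther back than shut.
Start: joints at [1.16, 0.48, 1.596, -0, 1.065, -0.047], TCP at [0.231, 0.607, 0.231] pointing down, gripper open.
Joint ranges: [-2.75, 2.75], [-0.82, 2.05], [0.23, 2.67], [-1.56, 4.7], [0.09, 2.69], [-2.92, 2.92]. Speed limits (rad/s): [1.89, 1.89, 2.39, 3.01, 3.01, 3.01].

INTERFACE

Orientations are given as a 3x3 rotation matrix whose columns are the frame's x, y, z axes.
In Python, from workcell import telemetry, optics, job_done, models gives the robot as it stands.
- The arm moves only by the tool carry_out, never from a script. Its argument "commands" is text: rows parted by semicolons, each of 5 numbers parted by spaces: the finger opening in mm, from 0 to 85.4, then the shift along the tool's x, y, z in units of 50 mm (1.0 is 50 mm), then the turn about the tool's z in units of 6 degrees (1.0 is 6 degrees). A call has 1 to 8 rows; each row shifts and turns the commanded pose from where the row before left it, along the tool's axes as they then stand; what a row does not reach is not made up. A row lasts 1/8 s, in which the tool goes at most 62.5 mm and 10.7 degrees, less where a joint would pass 70% of its speed; a pose out of reach is approached as far as the arm can. A call is refused whole if a number of a shift passes 1 or a number of a turn 1, either way. A call with a gripper value outside its range is refused whole. The fingers move at their own pace and stop on an object; the grip force is fixed at half the most. Time passes only in rows, so rows that do not move let the fingers close. It gives the time, the measured TCP pose, the force, the opening and the grip force at its end, in the units of the state.
- telemetry.observe(): the state, without advancing time (a new reading comes with each control period).
- optics.grab_frame(name): name is "side" or "top" or "wrist"; returns the picture (384x512x3 uint8, red, green, blue); there is no depth.
- optics.calibration(name): a dict with "fx", "fy", "cx", "cy" (pixels), "world_from_camera" (4x4, takes a point from camera to world coordinates). Camera axes: x right, y down, z forward; pixel columns grow to the right and rows downward; lengths in m; the calibration is good to about 2 mm. A picture is of the moment at which its call begins: read the wrist's pose just before it. calibration takes no time and is no camera call; for the wrist camera it gives the pose at the moment of the call.
- job_done(): hands the job in; it is judged then, once.
Trained networks look in the newest picture that a camera, given by its name, has taken for a name from the list of things; names that differ only in an ending like _2 or _b are one class to them, and where a whole thing is asked for, a point or a joint stands for the part that bears it (a point fixed in the world has none). Each returns a list of dicts, best first, with "p" (0 to 1); they miss things now and then, are a little off and sometimes report something else, mostly with a low value. They report only what shows in the picture. A call takes as long as a camera call. They do not tell look-alikes from the thing itself.
- models.find_in(camera, target): "box" ([left, top, right, bottom] in pixels, round what is visible of it).
- models.silhouettes(camera, target): "mask" (384x512 bool, what is visible of it) and "box" ([left, top, right, bottom] in pixels, round what is visible of it).
The state is a dict: "clock": time; "qpos": joint angles; "joint_velocities": joint speeds; "effort": joint torques, N m; "position": TCP position; "eef_rot": TCP orientation; "force": force on the tool from outside, world axes, zero at the start; "ft_torque": the same for the moment, N m; "gripper_width": finger opening in m; "finger_force": force on a finger pad.
Only numpy, scipy, OpenCV 4.12 (cv2) and the standard library are available. Lean on these libraries where they do the work, as an engineer would, in place of code of your own. Each camera call takes 0.05 s, during which the arm holds its last target. There are 200 camera calls.

## Working session

There is one attempt and no reset: what is moved stays moved. The work goes in short steps, Python scripts to look and compute and a tool call to move; the robot and the scene stay as the last step left them, time stands still between calls to the robot, and variables do not carry over. Pictures are saved under pics/ and viewed, at most 10 in all, crops included, and the job is handed in when it is done.

Besides the shell and the picture viewer there is one more tool, called after "Request:" as name(argument=value, ...) on one line, values as JSON. carry_out: Moves the arm, as the interface text tells. Its arguments: {"type":"object","properties":{"commands":{"type":"string"}},"required":["commands"]}

```bash
ls; mkdir -p pics
cat > h.py <<'E'
import numpy as np, cv2
from workcell import telemetry, optics, job_done, models
def ray(cal,u,v):
    T=np.array(cal["world_from_camera"]); d=T[:3,:3]@np.array([(u-cal["cx"])/cal["fx"],(v-cal["cy"])/cal["fy"],1]); return T[:3,3],d
def at_z(cal,u,v,z):
    o,d=ray(cal,u,v); return o+d*(z-o[2])/d[2]
def proj(cal,P):
    T=np.array(cal["world_from_camera"]); p=(np.atleast_2d(P)-T[:3,3])@T[:3,:3]
    return np.c_[cal["fx"]*p[:,0]/p[:,2]+cal["cx"],cal["fy"]*p[:,1]/p[:,2]+cal["cy"]]
def save(n,im): cv2.imwrite(f"pics/{n}.png",im[:,:,::-1])
E
python3 - <<'E'
from h import *
s=telemetry.observe(); print({k:np.round(v,3).tolist() for k,v in s.items()})
t=optics.grab_frame("top"); save("top0",t); 
w=optics.grab_frame("side"); save("side0",w)
for c in("top","side"):
    cal=optics.calibration(c); print(c,cal["fx"],np.round(cal["world_from_camera"],3).tolist())
    for n in("station","cassette","flap","press_bar","loupe","step_block"):
        print(n,[(np.round(d["box"]).tolist(),round(d["p"],2)) for d in models.find_in(c,n)][:3])
both=np.hstack([cv2.resize(t,(400,300)),cv2.resize(w,(400,300))])
E
```

```text
pics
{'clock': 0.0, 'qpos': [1.16, 0.481, 1.597, 0.0, 1.065, -0.047], 'joint_velocities': [-0.001, -0.0, -0.0, -0.001, -0.003, 0.0], 'effort': [-0.004, -95.064, -43.019, -0.0, 0.012, -0.0], 'position': [0.231, 0.607, 0.231], 'eef_rot': [[-0.935, 0.356, -0.001], [0.356, 0.935, -0.001], [0.0, -0.001, -1.0]], 'force': [-0.081, -0.02, 0.764], 'ft_torque': [0.036, 0.036, 0.036], 'finger_force': 0.0, 'gripper_width': 0.085}
top 434.809437571894 [[-0.008, -0.98, 0.197, 0.206], [-1.0, 0.008, -0.001, -0.012], [-0.001, -0.197, -0.98, 1.419], [0.0, 0.0, 0.0, 1.0]]
station [([254.0, 111.0, 335.0, 207.0], 0.83)]
cassette [([211.0, 124.0, 246.0, 143.0], 0.85), ([285.0, 149.0, 304.0, 186.0], 0.72), ([210.0, 159.0, 226.0, 200.0], 0.56)]
flap [([265.0, 126.0, 289.0, 201.0], 0.96)]
press_bar [([265.0, 124.0, 290.0, 201.0], 0.73)]
loupe []
step_block [([293.0, 120.0, 306.0, 134.0], 0.64)]
side 436.540556228882 [[0.994, -0.063, 0.087, 0.378], [-0.108, -0.579, 0.808, -1.039], [-0.001, -0.813, -0.582, 0.806], [0.0, 0.0, 0.0, 1.0]]
station [([239.0, 196.0, 358.0, 265.0], 0.62)]
cassette [([240.0, 173.0, 274.0, 187.0], 0.92), ([262.0, 213.0, 306.0, 232.0], 0.86), ([305.0, 170.0, 316.0, 194.0], 0.71)]
flap []
press_bar [([242.0, 194.0, 334.0, 221.0], 0.98)]
loupe [([296.0, 225.0, 308.0, 241.0], 0.72)]
step_block []
```

Run:
```python
import cv2,numpy as np
t=cv2.imread("pics/top0.png")[95:245,190:350]; s=cv2.imread("pics/side0.png")[150:285,210:380]
a=cv2.resize(t,(640,600),interpolation=3); cv2.imwrite("pics/t1.png",a)
cv2.imwrite("pics/s1.png",cv2.resize(s,(748,594),interpolation=3))
```

```text
(no output)
```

View pics/t1.png

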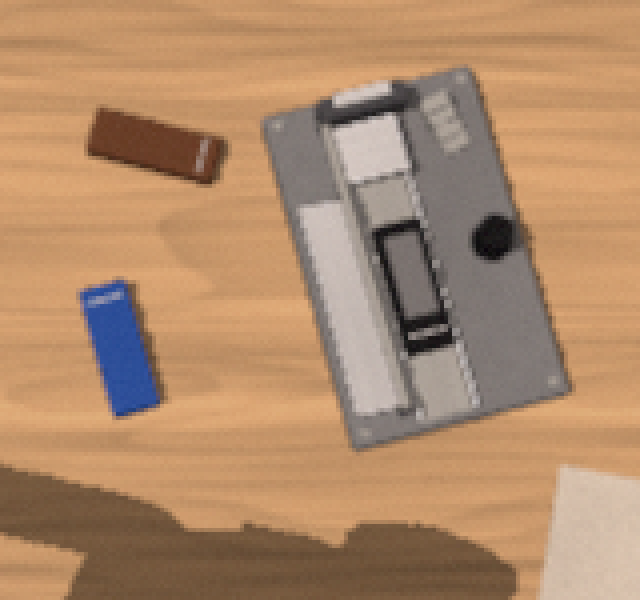

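View pics/s1.png

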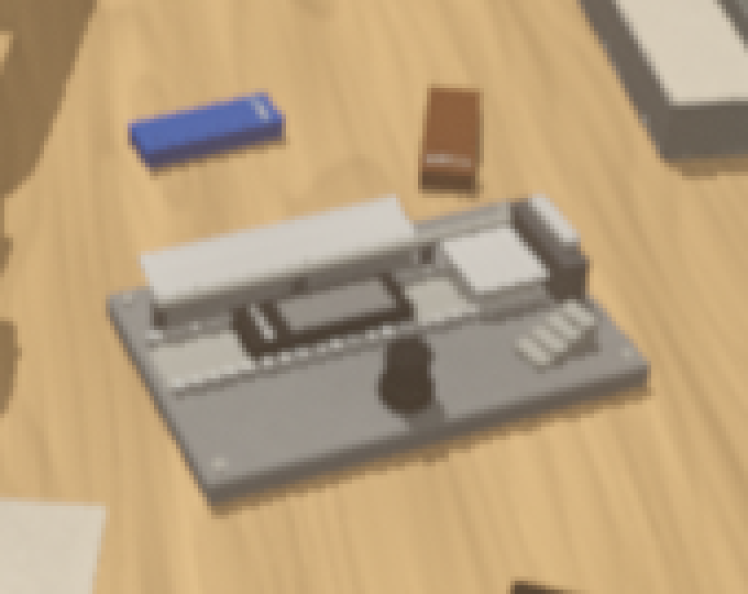

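Run:
```python
from h import *
from scipy.optimize import least_squares
ct,cs=optics.calibration("top"),optics.calibration("side")
tp=np.array([(265,122),(467,68),(570,392),(357,450)])/4.+[190,95]
tq=np.array([(85,82),(85,-102),(-210,-102),(-210,82)])/1e3
sp=np.array([(213,492),(645,370),(110,298)])/4.4+[210,150]
sq=np.array([(-210,-102),(85,-102),(-210,82)])/1e3
def W(p,q,z=.02):
    c,s=np.cos(p[2]),np.sin(p[2]); return np.c_[p[0]+c*q[:,0]-s*q[:,1],p[1]+s*q[:,0]+c*q[:,1],np.full(len(q),z)]
f=lambda p:np.r_[(proj(ct,W(p,tq))-tp).ravel(),(proj(cs,W(p,sq))-sp).ravel()]
r=least_squares(f,[.6,-.1,.25]);print(r.x,np.round(r.fun,1))
p=r.x
# cassette ends (top face z .038), top view crop px
for uv in [(374,228),(419,220),(453,343),(410,353)]:
    w=at_z(ct,uv[0]/4+190,uv[1]/4+95,.038)[:2]-p[:2]; c,s=np.cos(p[2]),np.sin(p[2]); print(np.round([c*w[0]+s*w[1],-s*w[0]+c*w[1]],4))
print(np.round(optics.calibration("wrist")["world_from_camera"],3))
```

```text
[ 0.64575993 -0.11164051  0.26238419] [-0.7 -1.1  0.9 -1.4  1.2 -0.3  0.5  0.  -1.7 -0.8  1.7 -1.5 -2.2 -0.4]
[-0.038   0.0205]
[-0.0413 -0.0171]
[-0.1482 -0.0143]
[-0.1469  0.0217]
[[ 0.355  0.883  0.306  0.154]
 [ 0.935 -0.335 -0.117  0.637]
 [-0.001  0.327 -0.945  0.374]
 [ 0.     0.     0.     1.   ]]
```

Request:
carry_out(commands="53 -0.9 -0.7 0 0; 53 -0.9 -0.7 0 0; 53 -0.9 -0.7 0 0; 53 -0.9 -0.7 0 0; 53 -0.9 -0.7 0 0; 53 -0.9 -0.7 0 0; 53 -0.9 -0.7 0 0")

```text
clock: 1.58
position: [0.4393, 0.2648, 0.2316]
eef_rot: [[-0.935, 0.356, 0.001], [0.356, 0.935, 0.0], [-0.0, 0.001, -1.0]]
force: [1.1, 0.9, -0.2]
gripper_width: 0.0529
finger_force: 0.0
```

Request:
carry_out(commands="53 -0.5 -1 0 0; 53 -0.5 -1 0 0; 53 -0.5 -1 0 0; 53 -0.5 -1 0 0; 53 -0.5 -1 0 0; 53 -0.5 -1 0 0; 53 -0.5 -1 0 0")

```text
clock: 2.45
position: [0.4775, -0.1249, 0.2316]
eef_rot: [[-0.934, 0.356, 0.001], [0.356, 0.934, -0.0], [-0.001, 0.0, -1.0]]
force: [1.1, -0.4, -0.8]
gripper_width: 0.0524
finger_force: 0.0
```

Request:
carry_out(commands="53 0 0 0 -1; 53 0 0 0 -1; 53 0 0 0 -1; 53 0 0 0 -1; 53 0 0 0 -1; 53 0 0 0 -1; 53 0 0 0 0")

```text
clock: 3.32
position: [0.4775, -0.1229, 0.2314]
eef_rot: [[-0.965, -0.261, 0.0], [-0.261, 0.965, -0.0], [-0.0, -0.0, -1.0]]
force: [-0.5, 0.7, 0.2]
gripper_width: 0.0531
finger_force: 0.0
```

Run:
```python
from h import *
s=telemetry.observe(); print({k:np.round(s[k],4).tolist() for k in("clock","position","eef_rot","force","gripper_width")})
w=optics.grab_frame("wrist"); save("w1",w); cal=optics.calibration("wrist"); np.save("w1cal.npy",cal,allow_pickle=True)
for n in("station","cassette","flap","press_bar"):
    print(n,[(np.round(d["box"]).tolist(),round(d["p"],2)) for d in models.find_in("wrist",n)][:3])
cv2.imwrite("pics/w1b.png",cv2.resize(w[:,:,::-1],(800,600),interpolation=3))
```

```text
{'clock': 3.325, 'position': [0.4775, -0.1229, 0.2314], 'eef_rot': [[-0.9653, -0.261, 0.0002], [-0.261, 0.9653, -0.0001], [-0.0002, -0.0001, -1.0]], 'force': [-0.5129, 0.6933, 0.1588], 'gripper_width': 0.0531}
station [([141.0, 117.0, 313.0, 365.0], 0.74), ([215.0, 176.0, 256.0, 274.0], 0.59)]
cassette [([415.0, 188.0, 469.0, 279.0], 0.81), ([216.0, 174.0, 256.0, 273.0], 0.67)]
flap [([215.0, 143.0, 311.0, 340.0], 0.58)]
press_bar [([215.0, 138.0, 309.0, 342.0], 0.78), ([217.0, 175.0, 253.0, 272.0], 0.51)]
```

View pics/w1b.png

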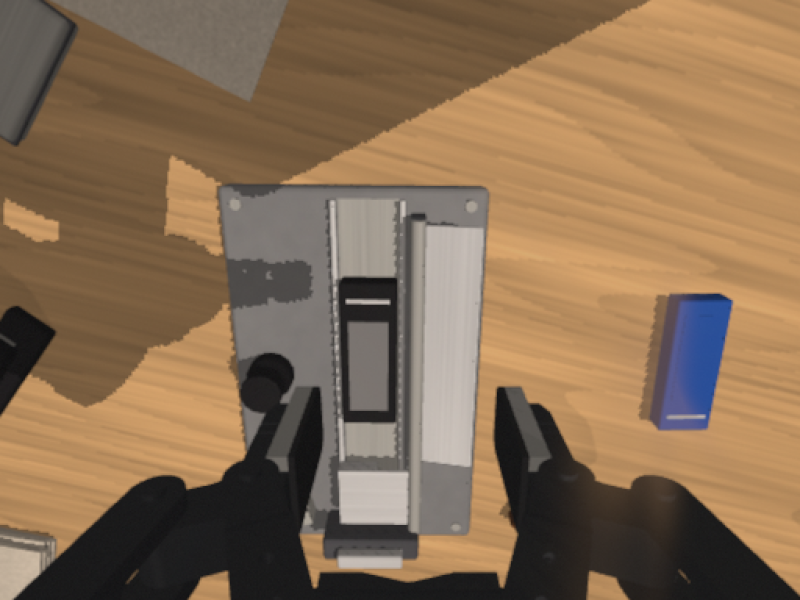

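Run:
```python
from h import *
from scipy.optimize import least_squares
cal=np.load("w1cal.npy",allow_pickle=True).item()
k=.64
pts=[((220,187),(-210,-102,20)),((488,187),(-210,82,20)),((469,534),(85,82,20)),
 ((425,226),(-189,36,48)),((483,228),(-189,76,48)),((471,466),(-9,76,48))]
uv=np.array([a for a,b in pts])*k; q=np.array([b for a,b in pts])/1e3
def W(p,q):
    c,s=np.cos(p[2]),np.sin(p[2]); return np.c_[p[0]+c*q[:,0]-s*q[:,1],p[1]+s*q[:,0]+c*q[:,1],q[:,2]]
f=lambda p:(proj(cal,W(p,q))-uv).ravel()
r=least_squares(f,[.646,-.112,.262],loss="soft_l1");p=r.x;print(p,np.round(f(p),1).tolist())
c,s=np.cos(p[2]),np.sin(p[2])
def st(w): w=np.array(w[:2])-p[:2]; return np.round([1e3*(c*w[0]+s*w[1]),1e3*(-s*w[0]+c*w[1])],1)
for u,z in [((341,280),.038),((398,280),.038),((343,422),.038),((396,422),.038)]: print(st(at_z(cal,u[0]*k,u[1]*k,z)))
print("tcp st",st(telemetry.observe()["position"]))
np.save("st.npy",p)
```

```text
[ 0.64818379 -0.10737827  0.2560361 ] [-2.8, -0.6, 1.0, 0.7, 0.3, 2.0, -2.2, 0.4, 1.1, -0.6, 0.2, -0.3]
[-150.2  -17.7]
[-150.5   20.8]
[-39.5 -20.1]
[-39.8  19.4]
tcp st [-169.1   28.2]
```

Request:
carry_out(commands="53 0 0.1 0.8 0; 53 0 0 0.8 0; 53 0 0 0.8 0; 53 0 0 0.8 0; 53 0 0 0 0; 53 0 0 0 0")

```text
clock: 4.32
position: [0.4767, -0.1183, 0.0723]
eef_rot: [[-0.965, -0.261, 0.001], [-0.261, 0.965, -0.0], [-0.001, -0.0, -1.0]]
force: [-0.5, -0.1, 0.2]
gripper_width: 0.0529
finger_force: 0.0
```

Run:
```python
from h import *
w=optics.grab_frame("side"); v=optics.grab_frame("wrist"); cal=optics.calibration("wrist")
np.save("w2cal.npy",cal,allow_pickle=True)
a=cv2.resize(w[170:270,215:348],(798,600),interpolation=3)
cv2.imwrite("pics/s2.png",a[:,:,::-1]); cv2.imwrite("pics/w2.png",cv2.resize(v[:,:,::-1],(800,600),interpolation=3))
```

```text
(no output)
```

View pics/s2.png

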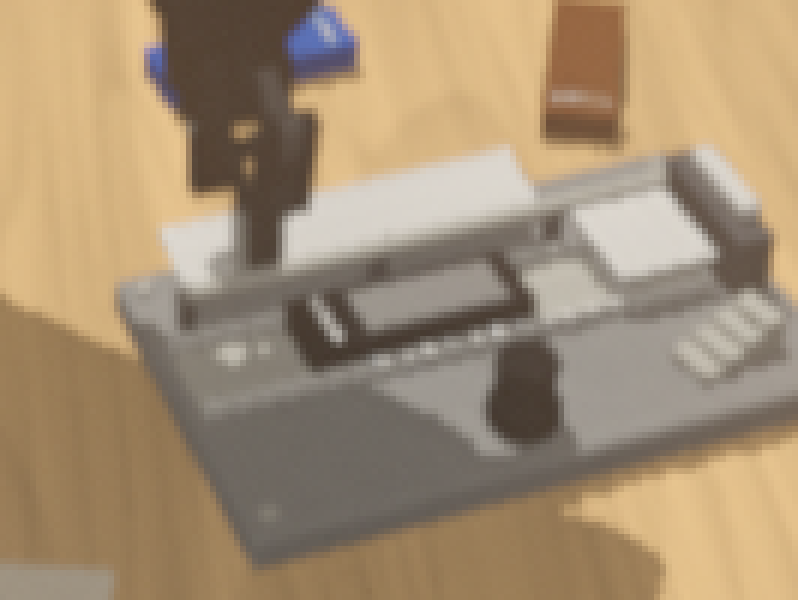

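View pics/w2.png

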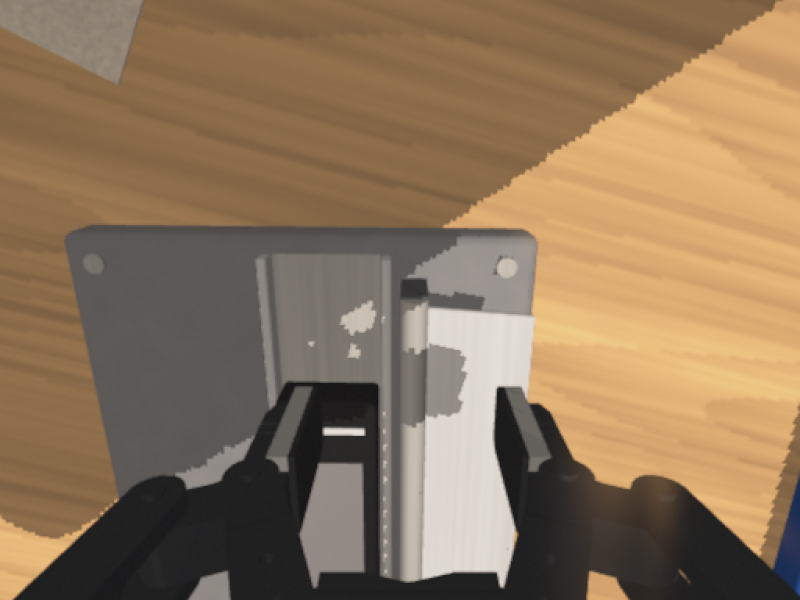

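Run:
```python
from h import *
cal=np.load("w2cal.npy",allow_pickle=True).item(); k=.64
s=telemetry.observe(); R=np.array(s["eef_rot"]); t=np.array(s["position"])
def tool(u,z): return np.round(1e3*(R.T@(at_z(cal,u[0]*k,u[1]*k,z)-t))[:2],1)
for n,u,z in [("slabL(-210,-102)",(68,234),.02),("slabR(-210,82)",(536,234),.02),("bar near-in(-189,36)",(428,308),.048),("bar near-out(-189,76)",(533,317),.048),("rod end L(-192,29)",(401,298),.042),("rod R(-192,39)",(428,298),.042),
 ("cas rear L",(283,383),.038),("cas rear R",(378,383),.038),("guide inner L z28 (-202,-21.5)",(272,256),.028),("guide inner R",(382,256),.028),("guide inner R far",(384,480),.028),
 ("tipL in",(320,388),.077),("tipL out",(287,388),.077),("tipR in",(497,388),.077),("tipR out",(530,388),.077)]: print(n,tool(u,z))
```

```text
slabL(-210,-102) [  42.2 -130.6]
slabR(-210,82) [42.4 48.2]
bar near-in(-189,36) [22.5  6.3]
bar near-out(-189,76) [19.3 42.5]
rod end L(-192,29) [24.1 -3.1]
rod R(-192,39) [24.1  6.5]
cas rear L [-11.8 -48.5]
cas rear R [-11.7 -12.1]
guide inner L z28 (-202,-21.5) [ 35.7 -51.1]
guide inner R [ 35.8 -10.3]
guide inner R far [-64.4 -11. ]
tipL in [  7.5 -26.9]
tipL out [  7.4 -36.8]
tipR in [ 7.6 26.1]
tipR out [ 7.6 36. ]
```

Request:
carry_out(commands="53 0.1 0.03 0 0; 53 0 0 0.2 0; 53 0 0 0.2 0; 53 0 0 0 0; 53 0 0 0 0")

```text
clock: 5.05
position: [0.4709, -0.118, 0.0511]
eef_rot: [[-0.965, -0.261, -0.001], [-0.261, 0.965, 0.0], [0.0, 0.0, -1.0]]
force: [-0.2, 0.1, -0.1]
gripper_width: 0.053
finger_force: 0.0
```

Request:
carry_out(commands="53 0 0 0.1 0; 53 0 0 0.1 0; 53 0 0 0 0")

```text
clock: 5.42
position: [0.471, -0.118, 0.041]
eef_rot: [[-0.965, -0.261, -0.0], [-0.261, 0.965, 0.0], [0.0, 0.0, -1.0]]
force: [1.0, 0.7, 3.0]
gripper_width: 0.0528
finger_force: 1.4
```

Request:
carry_out(commands="53 0 0 0.1 0; 53 0 0 0.1 0; 53 0 0 0 0")

```text
clock: 5.8
position: [0.4712, -0.1182, 0.031]
eef_rot: [[-0.965, -0.261, 0.0], [-0.261, 0.965, -0.0], [-0.0, -0.0, -1.0]]
force: [1.1, -1.0, 5.8]
gripper_width: 0.0532
finger_force: 2.4
```

Request:
carry_out(commands="53 0 0 0.04 0; 53 0 0 0.04 0; 53 0 0 0 0")

```text
clock: 6.18
position: [0.4713, -0.1182, 0.0273]
eef_rot: [[-0.965, -0.261, 0.001], [-0.261, 0.965, -0.0], [-0.0, -0.0, -1.0]]
force: [0.1, -1.1, 5.8]
gripper_width: 0.0531
finger_force: 2.6
```

Run:
```python
from h import *
s=telemetry.observe(); print(np.round(s["force"],2),np.round(s["position"],4))
w=optics.grab_frame("side"); a=cv2.resize(w[170:270,215:348],(798,600),interpolation=3)
cv2.imwrite("pics/s3.png",a[:,:,::-1])
```

```text
[ 0.07 -1.05  5.78] [ 0.4713 -0.1182  0.0273]
```

View pics/s3.png

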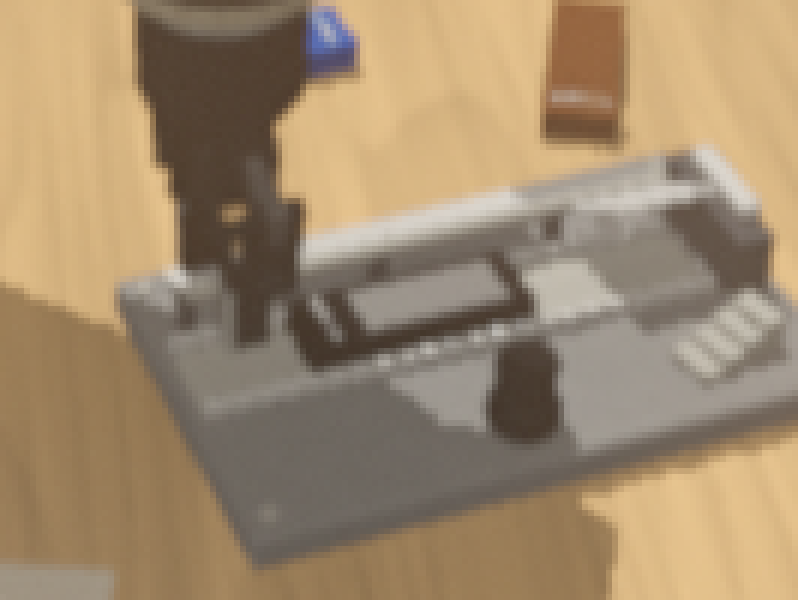

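Request:
carry_out(commands="53 0 0 0.03 0; 53 0 0 0.03 0; 53 0 0 0 0")

```text
clock: 6.6
position: [0.4713, -0.1182, 0.0243]
eef_rot: [[-0.965, -0.261, 0.001], [-0.261, 0.965, -0.0], [-0.0, -0.0, -1.0]]
force: [1.3, -0.5, 6.3]
gripper_width: 0.0532
finger_force: 2.6
```

Request:
carry_out(commands="53 -0.1 0 0 0; 53 -0.1 0 0 0; 53 -0.1 0 0 0; 53 -0.1 0 0 0; 53 -0.1 0 0 0; 53 -0.1 0 0 0; 53 -0.1 0 0 0")

```text
clock: 7.48
position: [0.5044, -0.1086, 0.0241]
eef_rot: [[-0.965, -0.262, -0.001], [-0.262, 0.965, 0.0], [0.001, 0.001, -1.0]]
force: [-6.4, 2.1, 4.4]
gripper_width: 0.0534
finger_force: 3.2
```

Run:
```python
from h import *
s=telemetry.observe(); print(np.round(s["force"],2),np.round(s["position"],4))
w=optics.grab_frame("side"); a=cv2.resize(w[170:270,215:348],(798,600),interpolation=3)
cv2.imwrite("pics/s4.png",a[:,:,::-1])
```

```text
[-6.35  2.11  4.39] [ 0.5044 -0.1086  0.0241]
```

View pics/s4.png

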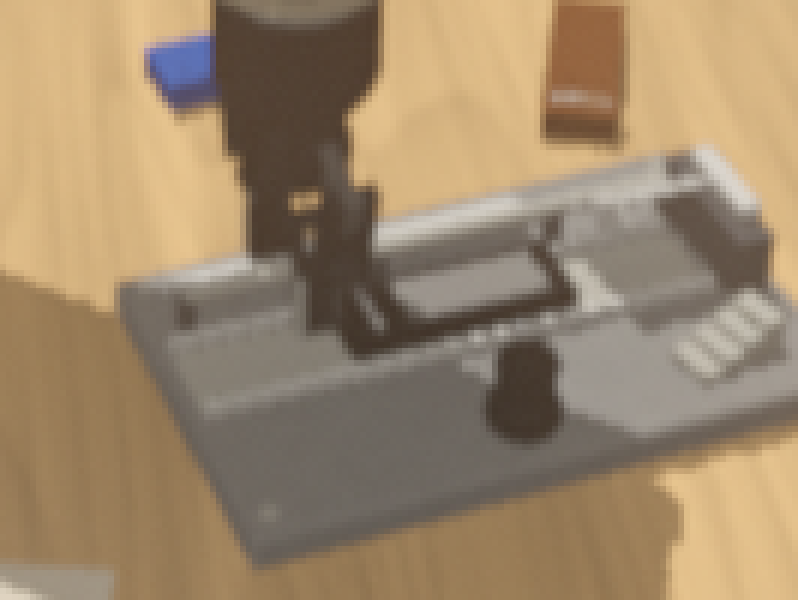

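Request:
carry_out(commands="53 -0.1 0 0 0; 53 -0.1 0 0 0; 53 -0.1 0 0 0; 53 -0.1 0 0 0; 53 -0.1 0 0 0; 53 -0.1 0 0 0")

```text
clock: 8.28
position: [0.5333, -0.1008, 0.0241]
eef_rot: [[-0.965, -0.262, -0.001], [-0.262, 0.965, 0.0], [0.001, 0.001, -1.0]]
force: [-7.1, 0.4, 4.7]
gripper_width: 0.0533
finger_force: 3.4
```

Request:
carry_out(commands="53 -0.1 0 0 0; 53 -0.1 0 0 0; 53 -0.1 0 0 0; 53 -0.1 0 0 0; 53 -0.1 0 0 0")

```text
clock: 8.9
position: [0.5574, -0.0943, 0.0241]
eef_rot: [[-0.965, -0.262, -0.001], [-0.262, 0.965, 0.0], [0.001, 0.0, -1.0]]
force: [-6.6, 1.3, 5.0]
gripper_width: 0.0531
finger_force: 3.4
```

Request:
carry_out(commands="53 -0.08 0 0 0; 53 -0.08 0 0 0; 53 -0.06 0 0 0")

```text
clock: 9.28
position: [0.5681, -0.0914, 0.0241]
eef_rot: [[-0.965, -0.262, -0.001], [-0.262, 0.965, 0.0], [0.001, 0.0, -1.0]]
force: [-5.7, -0.2, 5.3]
gripper_width: 0.0532
finger_force: 3.4
```

Request:
carry_out(commands="53 -0.04 0 0 0; 53 -0.04 0 0 0; 53 0 0 0 0")

```text
clock: 9.65
position: [0.5721, -0.0903, 0.0242]
eef_rot: [[-0.965, -0.262, -0.001], [-0.262, 0.965, 0.0], [0.001, 0.0, -1.0]]
force: [-4.1, 1.0, 4.2]
gripper_width: 0.0529
finger_force: 2.7
```

Request:
carry_out(commands="53 -0.04 0 0 0; 53 -0.02 0 0 0")

```text
clock: 9.9
position: [0.5736, -0.0897, 0.0241]
eef_rot: [[-0.965, -0.261, -0.003], [-0.261, 0.965, 0.0], [0.003, 0.001, -1.0]]
force: [-14.5, -6.1, 11.8]
gripper_width: 0.0532
finger_force: 8.7
```

Request:
carry_out(commands="53 -0.02 0 0 0; 53 -0.02 0 0 0")

```text
clock: 10.15
position: [0.5739, -0.0895, 0.024]
eef_rot: [[-0.965, -0.261, -0.006], [-0.261, 0.965, 0.0], [0.006, 0.002, -1.0]]
force: [-24.8, -11.6, 18.9]
gripper_width: 0.0529
finger_force: 14.2
```

Request:
carry_out(commands="53 0.06 0 0 0; 53 0.08 0 0 0; 53 0.04 0 0 0")

```text
clock: 10.52
position: [0.5695, -0.0917, 0.0246]
eef_rot: [[-0.965, -0.261, 0.002], [-0.261, 0.965, -0.0], [-0.002, -0.001, -1.0]]
force: [3.4, 4.0, 4.9]
gripper_width: 0.053
finger_force: 2.6
```

Run:
```python
from h import *
s=telemetry.observe(); print(np.round(s["force"],2),np.round(s["position"],4))
w=optics.grab_frame("side"); t=optics.grab_frame("top"); a=cv2.resize(w[170:270,235:335],(400,400),interpolation=3);b=cv2.resize(t[105:205,250:350],(400,400),interpolation=3)
cv2.imwrite("pics/s5.png",np.hstack([a,b])[:,:,::-1])
```

```text
[3.39 4.04 4.86] [ 0.5695 -0.0917  0.0246]
```

View pics/s5.png

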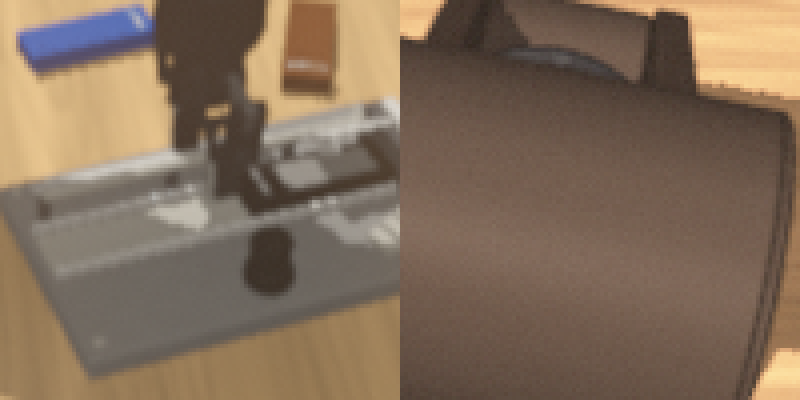

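Request:
carry_out(commands="53 0.04 0 0 0; 53 0 0 -0.1 0; 53 0 0 -0.1 0; 53 0 0 -0.1 0; 53 0 0 -0.1 0; 53 0 0 -0.2 0; 53 0 0 -0.3 0; 53 0 0 -0.5 0")

```text
clock: 11.62
position: [0.5661, -0.092, 0.0951]
eef_rot: [[-0.965, -0.261, -0.001], [-0.261, 0.965, 0.0], [0.001, 0.0, -1.0]]
force: [0.1, 0.4, 0.3]
gripper_width: 0.0528
finger_force: 0.0
```

Request:
carry_out(commands="53 0 0 -0.8 0; 53 0.5 0 -0.8 0; 53 0.8 0 -0.8 0; 53 0.8 0 -0.5 0; 53 0 0 0 0; 53 0 0 0 0")

```text
clock: 12.38
position: [0.4656, -0.1196, 0.24]
eef_rot: [[-0.965, -0.261, 0.001], [-0.261, 0.965, -0.0], [-0.001, -0.001, -1.0]]
force: [0.3, -0.9, 0.2]
gripper_width: 0.0528
finger_force: 0.0
```

Run:
```python
from h import *
s=telemetry.observe(); print(np.round(s["force"],2),np.round(s["position"],4),s["clock"])
v=optics.grab_frame("wrist"); cal=optics.calibration("wrist"); np.save("w6cal.npy",cal,allow_pickle=True)
w=optics.grab_frame("side"); a=cv2.resize(w[170:270,235:335],(400,400),interpolation=3)
b=cv2.resize(v,(400,300),interpolation=3); b=np.vstack([b,np.zeros((100,400,3),np.uint8)])
save("w6",v);cv2.imwrite("pics/s6.png",np.hstack([a,b])[:,:,::-1])
```

```text
[ 0.32 -0.86  0.21] [ 0.4656 -0.1196  0.24  ] 12.375
```

View pics/s6.png

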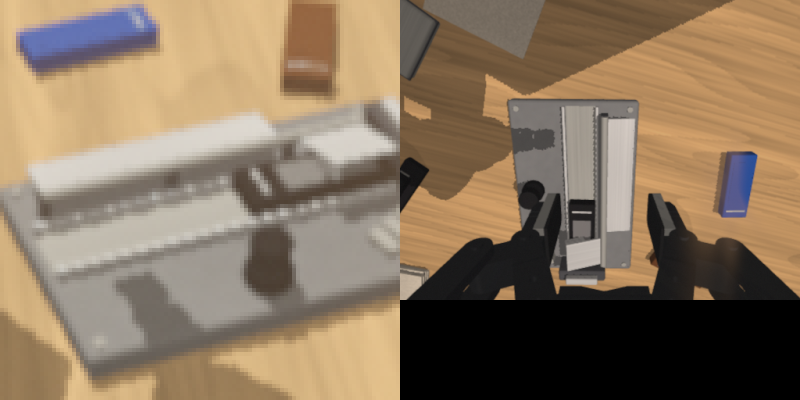

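Run:
```python
from h import *
p=np.load("st.npy"); cal=np.load("w6cal.npy",allow_pickle=True).item(); im=cv2.imread("pics/w6.png",0).astype(int)
c,s=np.cos(p[2]),np.sin(p[2])
def st(w): w=np.array(w[:2])-p[:2]; return np.round([1e3*(c*w[0]+s*w[1]),1e3*(-s*w[0]+c*w[1])],1)
u=233; col=im[:,u-4:u+5].mean(1); g=np.diff(col)
for lo,hi,z,n in[(115,145,.02,"slab near (-210)"),(235,280,.038,"cassette rear (-55)")]:
    sgn=1 if z==.02 else -1
    v=lo+np.argmax(np.abs(g[lo:hi]))+1; print(n,v,g[v-1],st(at_z(cal,u,v,z)))
print(np.round(col[245:300]).tolist())
```

```text
slab near (-210) 127 -53.55555555555556 [-211.8    3.1]
cassette rear (-55) 273 -79.33333333333333 [-40.9   1.4]
[157.0, 157.0, 157.0, 156.0, 156.0, 156.0, 156.0, 156.0, 155.0, 141.0, 88.0, 19.0, 19.0, 19.0, 19.0, 19.0, 22.0, 29.0, 31.0, 33.0, 33.0, 32.0, 32.0, 32.0, 32.0, 107.0, 171.0, 163.0, 83.0, 32.0, 32.0, 33.0, 32.0, 32.0, 32.0, 32.0, 34.0, 78.0, 114.0, 115.0, 115.0, 115.0, 115.0, 115.0, 115.0, 115.0, 115.0, 115.0, 115.0, 115.0, 115.0, 115.0, 115.0, 115.0, 115.0]
```

Run:
```python
from h import *
p=np.load("st.npy"); cal=np.load("w6cal.npy",allow_pickle=True).item()
c,s=np.cos(p[2]),np.sin(p[2])
for v,z in[(255.2,.02),(261.5,.038),(127,.02)]:
    w=at_z(cal,233,v,z)[:2]-p[:2]; print(v,round(1e3*(c*w[0]+s*w[1]),1))
```

```text
255.2 -54.7
261.5 -56.6
127 -211.8
```

```bash
python3 -c "
from workcell import job_done; print(job_done())"
```

```text
the job is handed in; nothing more can be done
None
```

The black cassette is fully home against the stop block, with the flap closed on it, the hand clear, and the job handed in at about 12.5 s of the 46 s allowed; the judge returned no verdict.

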